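# Rivet the vent grille to its frame

### The arm

A 6-joint arm with a two-finger parallel gripper is mounted at the origin on a cart in front of the work surface, level with it; the furniture and walls round the work are solid. World frame = base frame: x ahead of the robot, y to its left, z up, the work surface at z = 0. Lengths are in m, angles in rad, forces in N, time in s.
With the tool pointing down it reaches from about 0.25 to 0.725 m from the base axis. Payload 4 kg.
Tool frame: the origin (TCP) lies midway between the tips of the shut fingers; the grasp point (between the pads) lies 19 mm behind it (robot.pinch_z is the distance from the TCP to the grasp point, in m); z points along the fingers, y is the line along which they close (so a half turn about z gives the same grasp; the last joint's range is limited). The gripper opens to 85 mm and grips with 20 to 120 N. Pads are 22 mm wide; open, the fingers measure 114 mm over their backs; the gripper's body (76 mm by 85 mm) begins 54 mm behind the grasp point. The pads swing forward as they close: fully open they stand 13 mm farther back than shut.
Start: joints at [1.12, 0.241, 0.005, 1.335, 0, 1.571], TCP at [0.218, 0.45, 0.231] pointing down, gripper open.
Joint ranges: [-2.72, 2.72], [-1.05, 1.87], [-1.09, 1.28], [-1.99, 2.15], [-1.42, 1.44], [-3.14, 3.14]. Speed limits (rad/s): [2.79, 2.79, 3.14, 3.14, 3.14, 3.14].

### API

Orientations are given as a rotation vector (axis times angle).
In Python, from cell import robot gives the robot as it stands. The module is installed in compiled form; this text tells all that it offers.
- The arm moves only by the tool move_arm, never from a script. Its argument "moves" is a list of rows, each a list of 2 entries, a list of its own where there are three numbers: the shift along the tool's x, y, z in cm, then the turn about the tool's z in degrees. In form: [[[tx, ty, tz], turn], ...]. A call has 1 to 8 rows; each row shifts and turns the commanded pose from where the row before left it, along the tool's axes as they then stand; what a row does not reach is not made up. A row lasts 1/10 s, in which the tool goes at most 50 mm and 8.59 degrees, less where a joint would pass 70% of its speed; a pose out of reach is approached as far as the arm can. A call with a gripper value outside its range is refused whole. "fingers" is the finger opening in cm, from 0 to 8.54, set as the call begins (left out, the last holds). The fingers move at their own pace and stop on an object; "force" is the grip in N (left out, the last holds). Time passes only in rows, so rows that do not move let the fingers close. It gives the time, the measured TCP pose, the force, the opening and the grip force at its end, in the units of the state.
- robot.observe(): the state, without advancing time (a new reading comes with each control period).
- robot.read_camera(name): name is "scene" or "top"; returns a dict with "pixels" (480x640x3 uint8, blue, green, red), "depth" (480x640 float32, m along the optical axis (not along the pixel's ray), 0 where there is no reading), "fx", "fy", "cx", "cy" (pixels), "dist" ([k1, k2, p1, p2, k3] as OpenCV has them; the pictures are not rectified), "world_from_camera" (4x4, takes a point from camera to world coordinates). Camera axes: x right, y up, looking along -z (the intrinsics and any distortion apply to the point x, -y, -z); pixel columns grow to the right and rows downward; lengths in m; the calibration is good to about 2 mm. A picture is of the moment at which its call begins.
- robot.close_job(): hands the job in; it is judged then, once.
The state is a dict: "time_s": time; "joint_pos": joint angles; "dq": joint speeds; "effort": joint torques, N m; "position": TCP position; "eef_rot": TCP orientation; "ft_force": force on the tool from outside, world axes, zero at the start; "ft_torque": the same for the moment, N m; "width": finger opening in m; "finger_force": force on a finger pad.
Only numpy, scipy, OpenCV 4.12 (cv2) and the standard library are available. Lean on these libraries where they do the work, as an engineer would, in place of code of your own. Each camera call takes 0.05 s, during which the arm holds its last target. There are 200 camera calls.

### The job

Fasten the free end of the white vent grille to its frame: take the push rivet from the wooden holder and stand it in the grille's empty hole, seated with its orange centre pin still up, then let go and push the pin gently down until it is flush with the rivet's collar, so that the rivet locks and holds the grille down. The grille is brittle plastic: never lean on it or on the rivet with more than 18 N. Leave the tin, the coffee cup and the spice jar where they are.

Things in the scene. Friction and masses are not known exactly. Their poses are not given: they have to be found in the camera images.
- rivet: loose black push rivet, 25 g. Origin on its axis at the collar's underside, z up. Collar 28 mm across, 3 mm thick; shank 14 mm across, to z = -31 mm, its last 5 mm tapering to 9 mm. Orange centre pin: round stud 10 mm across, top at z = 12 mm (9 mm over the collar) at the start: pinch it there to carry. Stands upright in a wooden block 56 x 56 x 38 mm, collar on the block's top
- pin (a joint): how far the centre pin is pushed in, m: 0 up (9 mm proud), 0.009 flush with the collar's top (hard stop). Needs about 7 N all the way and stays where it is left. Going in, it spreads two legs low on the shank to 22 mm across, which hook under the frame
- pin_top (a point): centre of the flat top of the orange pin, z up
- hole (a point): centre of the mouth of the empty hole, on the white grille's top face; z is the hole's axis, up. Through hole, 16 mm across with a small chamfer, above an 18 mm hole in the grey frame; a blind boss backs it. About 47 mm above the worktop while sprung up, the axis tilted 0.085 rad; 35 to 44 mm when pressed down
- grille (a joint): angle of the grille about its fastened end, 140 mm from the empty hole, rad, growing as pressed: 0 sprung up. Pressing the seated rivet sinks it, against 2 to 6 N, by 3 to 11.5 mm at the hole until the shank's tip meets a backing boss hidden under the hole, whose height is not known beforehand; only then does the pin go in. A locked rivet holds the grille near 0.02
- frame: grey mounting frame, 190 x 120 mm, fixed to the worktop, with the white slotted grille (180 x 110 x 5 mm) on top. Origin at the centre of its underside; x points from the grille's free end to its fastened end, z up; the empty hole is at x = -70 mm on the middle line
- tomato_tin: food tin, 57 mm across, 72 mm tall; bystander; origin at the centre of its foot
- espresso_cup: small white coffee cup, 59 mm across, 88 mm over its handle, 55 mm tall; bystander; origin at its foot
- spice_jar: spice jar with dark cap, 41 mm across, 105 mm tall; bystander; origin at the centre of its foot

How it is judged:
On the way, in this order (a step that is already met when the one before it is completed fails the run):
1. the rivet is seated in the grille's empty hole, collar down on the grille, pin still up (horizontal distance between rivet and hole below 0.003 m and z of rivet in the frame of hole between -0.003 and 0.002 m and value of joint pin below 0.002 m and contact force between the fingers and rivet below 0.1 N), for 0.1 s.
2. the pin is flush (value of joint pin above 0.008 m and horizontal distance between rivet and hole below 0.003 m), for 0.1 s.
At the end, for the whole second after the job is handed in: the rivet sits in the grille's empty hole (within 3 mm of its axis, collar within 2 mm of the grille), its pin is pushed in at least 8 of 9 mm, and by itself it holds the grille at least 1.7 mm down (0.012 rad) with everything at rest (all of step 2 and z of rivet in the frame of hole below 0.002 m and value of joint grille above 0.012 rad and linear speed of rivet below 0.02 m/s); the robot touches nothing.
It fails at once if the rivet is pressed on the grille and frame with more than 18 N (contact force between rivet and frame above 18 N).
It fails at once if the robot presses on the grille or frame with more than 18 N (contact force between any of the arm, the fingers and frame above 18 N).
It fails at once if the tin, the coffee cup or the spice jar is moved more than 20 mm (distance of any of tomato_tin, espresso_cup, spice_jar from where it was at the start of the episode above 0.02 m).
It also fails if it takes over 50 s, if anything falls off the work surface, if the arm or the gripper's body presses on something with over 40 N, if the wrist force passes 120 N, or if a joint passes its speed limit or range.

## Working session

There is one attempt and no reset: what is moved stays moved. The work goes in short steps, Python scripts to look and compute and a tool call to move; the robot and the scene stay as the last step left them, time stands still between calls to the robot, and variables do not carry over. Pictures are saved under pics/ and viewed, at most 10 in all, crops included, and the job is handed in when it is done.

Besides the shell and the picture viewer there is one more tool, called after "Emit:" as name(argument=value, ...), one argument or row to a line, values as JSON. move_arm: Moves the arm, as the interface text tells. Its arguments: {"type":"object","properties":{"moves":{"type":"array","items":{"type":"array"}},"fingers":{"type":"number"},"force":{"type":"number"}},"required":["moves"]}

```bash
mkdir -p pics; cat > h.py <<'E'
import numpy as np, cv2
from cell import robot
def grab(n):
    c=robot.read_camera(n); return c
def K(c): return np.array([[c['fx'],0,c['cx']],[0,c['fy'],c['cy']],[0,0,1]])
def ray(c,uv):
    p=cv2.undistortPoints(np.array([[uv]],float),K(c),np.array(c['dist'],float))[0,0]
    T=np.array(c['world_from_camera']); d=T[:3,:3]@np.array([p[0],-p[1],-1]); return T[:3,3],d
def onz(c,uv,z):
    o,d=ray(c,uv); return o+d*(z-o[2])/d[2]
def proj(c,P):
    T=np.linalg.inv(np.array(c['world_from_camera'])); q=T[:3,:3]@np.array(P)+T[:3,3]
    q=np.array([[q[0],-q[1],-q[2]]]); return cv2.projectPoints(q,np.zeros(3),np.zeros(3),K(c),np.array(c['dist'],float))[0][0,0]
def blobs(c,lo,hi,amin=15):
    m=cv2.inRange(cv2.cvtColor(c['pixels'],cv2.COLOR_BGR2HSV),lo,hi)
    n,l,s,ce=cv2.connectedComponentsWithStats(m); return [(ce[i].round(2),s[i].tolist()) for i in range(1,n) if s[i][4]>amin]
E
python3 - <<'E'
from h import *
for n in('scene','top'):
    c=grab(n); cv2.imwrite(f'pics/{n}0.png',c['pixels']); np.savez(f'{n}0.npz',**c)
    print(n,c['fx'],c['cx'],c['cy'],c['dist'],np.round(c['world_from_camera'],3).tolist())
    for b in blobs(c,(5,150,120),(22,255,255)): print(b)
s=robot.observe();print({k:np.round(v,3).tolist() for k,v in s.items()}, robot.pinch_z)
E
```

```text
scene 615.3433888197732 313.87092029025376 238.37311113251985 [-0.16918622  0.          0.          0.          0.        ] [[0.494, 0.677, -0.545, -0.114], [-0.869, 0.384, -0.312, -0.363], [-0.002, 0.628, 0.778, 1.063], [0.0, 0.0, 0.0, 1.0]]
(array([282.06, 127.46]), [275, 123, 18, 11, 78])
top 585.9988926784374 330.44750292877546 239.3493431938207 [-0.10965979  0.          0.          0.          0.        ] [[-0.401, 0.88, -0.256, 0.207], [-0.916, -0.384, 0.117, 0.198], [0.005, 0.281, 0.96, 1.488], [0.0, 0.0, 0.0, 1.0]]
{'time_s': 0.1, 'joint_pos': [1.12, 0.241, 0.004, 1.335, -0.0, 1.571], 'dq': [-0.0, -0.001, 0.004, -0.002, 0.002, 0.001], 'effort': [-0.001, -37.314, 25.301, 0.011, -0.0, -0.0], 'position': [0.218, 0.45, 0.23], 'eef_rot': [-0.702, -3.062, 0.003], 'ft_force': [0.07, 0.675, 0.092], 'ft_torque': [-0.029, 0.035, 0.06], 'finger_force': 0.0, 'width': 0.085} 0.0187
```

View pics/scene0.png

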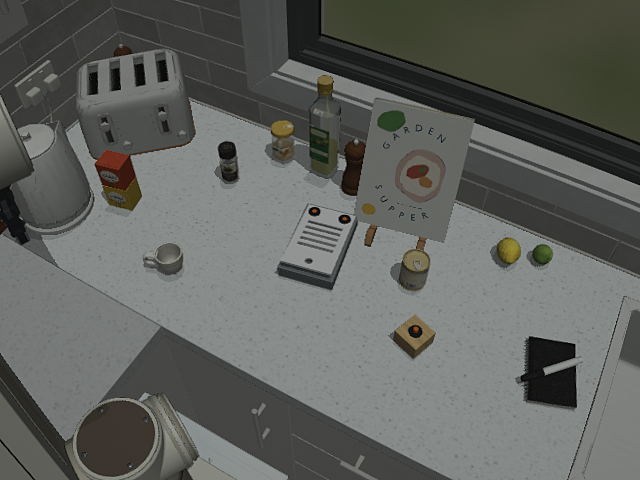

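View pics/top0.png

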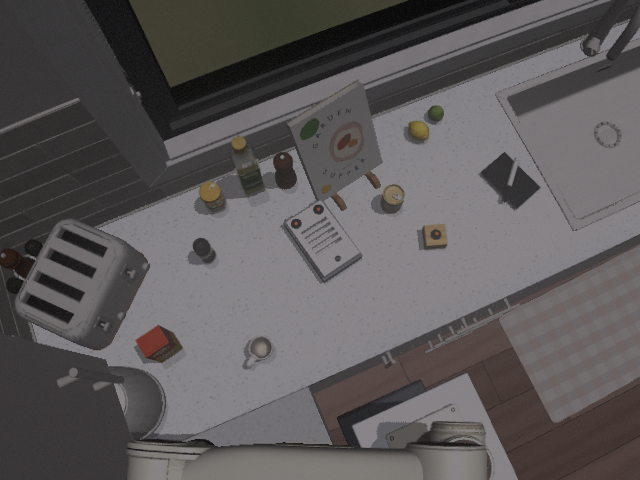

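The scene view shows the holder with the rivet at about (415,331), the empty hole near (309,261) and the fastened rivets at (315,211) and (344,218). In the top view the holder is at (436,235) and the hole at (338,259). Next I'll look at enlarged crops of both.

```bash
python3 - <<'E'
from h import *
out=[]
for n,bs in(('scene',((375,300),(270,235))),('top',((396,205),(298,229)))):
    c=np.load(n+'0.npz'); im=c['pixels']
    row=[]
    for (x,y) in bs:
        row.append(cv2.resize(np.clip(im[y:y+60,x:x+80].astype(float)*1.6,0,255).astype('uint8'),(400,300),interpolation=cv2.INTER_NEAREST))
    out.append(np.hstack(row))
    for (x,y) in bs:
        h=cv2.cvtColor(im[y:y+60,x:x+80],cv2.COLOR_BGR2HSV)
cv2.imwrite('pics/crops.png',np.vstack(out))
E
```

```text
(no output)
```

View pics/crops.png

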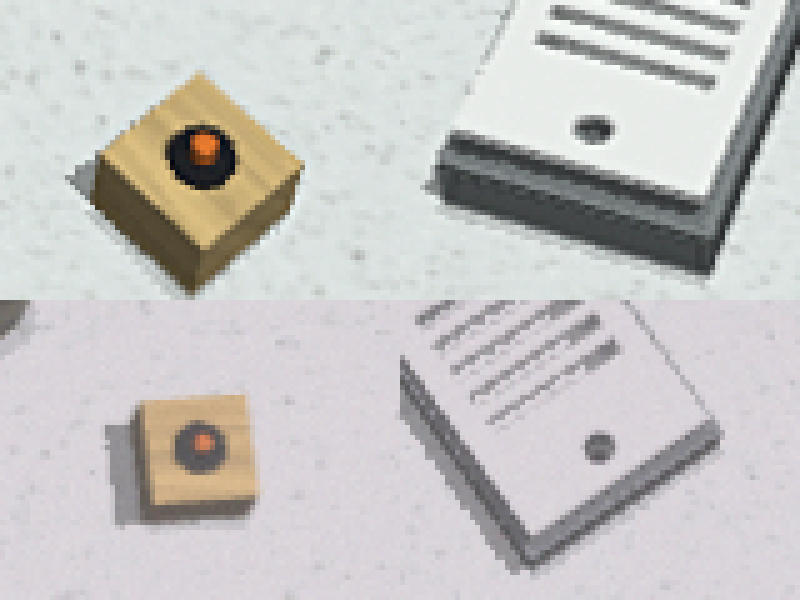

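The crops show the rivet's collar and pin as a clean dark/orange ellipse, and the hole as a grey ellipse. I'll measure these from both views.

```bash
cat >> h.py <<'E'
def tri(rs):
    A=np.zeros((3,3));b=np.zeros(3)
    for o,d in rs:
        d=d/np.linalg.norm(d);M=np.eye(3)-np.outer(d,d);A+=M;b+=M@o
    return np.linalg.solve(A,b)
def blob(c,x,y,w,h,f):
    im=c['pixels'][y:y+h,x:x+w]; m=f(im.astype(int)).astype('uint8')
    n,l,s,ce=cv2.connectedComponentsWithStats(m,connectivity=4)
    i=1+np.argmax(s[1:,4]); pts=cv2.findNonZero((l==i).astype('uint8'))
    hull=cv2.convexHull(pts);hm=np.zeros(m.shape,'uint8');cv2.fillConvexPoly(hm,hull,1)
    M=cv2.moments(hm,True);return np.array([M['m10']/M['m00']+x,M['m01']/M['m00']+y]),s[i].tolist()
org=lambda im:(im[...,2]-im[...,0]>70)&(im[...,2]-im[...,1]>35)
E
python3 - <<'E'
from h import *
S,T=np.load('scene0.npz'),np.load('top0.npz')
dark=lambda t:(lambda im:(im.max(2)<t))
for n,c,bc,bh in(('scene',S,(400,315,30,32),(300,252,18,18)),('top',T,(424,222,24,22),(330,251,16,16))):
    g=c['pixels'].max(2); print(n,g[bh[1]:bh[1]+bh[3],bh[0]:bh[0]+bh[2]][::1])
    x,y,w,h=bc
    for t in(55,75):
        u,s=blob(c,*bc,lambda im:(im.max(2)<t)|org(im));print('collar',t,u,s,onz(c,u,.0395).round(4))
    u,s=blob(c,*bc,org);print('pin',u,s,onz(c,u,.046).round(4))
    for t in(75,85,95,105,115):
        u,s=blob(c,*bh,dark(t));print('hole',t,u,s,onz(c,u,.047).round(4))
    # depth checks
    print(c['depth'][int(u[1])-0:int(u[1])+1,int(u[0])])
E
```

```text
scene [[148 148 148 148 149 147 149 148 148 149 148 148 148 148 148 147 148 148]
 [148 148 148 148 147 148 148 148 147 147 148 148 147 148 148 148 148 148]
 [148 148 148 148 148 147 148 147 148 148 148 147 148 147 148 148 148 147]
 [148 148 148 148 148 148 148 148 148 148 148 148 148 148 148 147 148 148]
 [148 148 148 148 148 149 149 150 150 151 150 149 148 149 147 148 148 148]
 [148 149 148 148 150 150 150 150 150 151 150 150 151 149 148 148 148 148]
 [147 148 148 149 151 135 118 101  90  96 102 127 148 150 149 148 148 147]
 [148 148 148 151 137 102  67  61  52  43  55  84 127 148 149 148 147 148]
 [148 148 148 153 125  69  38  34  39  36  33  34  89 139 151 148 148 148]
 [148 148 149 153 122  80  71  53  67  57  34  31  97 142 150 148 147 148]
 [147 148 149 150 148 118  85  70  66  67  51  76 139 154 149 148 148 148]
 [148 149 148 149 151 156 141 100  78  96 101 141 155 150 148 148 148 147]
 [151 149 149 150 149 150 153 156 158 158 156 153 150 149 148 148 148 148]
 [145 150 150 151 150 150 150 150 150 149 149 148 148 148 148 147 148 147]
 [ 95 100 124 146 150 152 150 150 150 150 14
[... 1813 characters left out ...]
 78  85  88]
 [136 137 136 136 137 138 136 137 137 134 116  86  85  87  87  97]
 [137 136 136 136 137 138 136 134 128 103  85  87  88  88  83  91]]
collar 55 [436.25 233.  ] [12, 10, 2, 3, 4] [ 0.4984 -0.237   0.0395]
collar 75 [435.5 234. ] [7, 8, 10, 9, 69] [ 0.4967 -0.234   0.0395]
pin [436.25 233.  ] [12, 10, 2, 3, 4] [ 0.4971 -0.2351  0.046 ]
hole 75 [337.5 256.5] [6, 5, 4, 2, 8] [0.5417 0.0242 0.047 ]
hole 85 [337.5 258. ] [5, 5, 6, 5, 24] [0.5381 0.0258 0.047 ]
hole 95 [337.51851852 258.11111111] [5, 5, 6, 6, 26] [0.5378 0.0259 0.047 ]
hole 105 [337.4137931  258.27586207] [5, 5, 6, 6, 29] [0.5375 0.0263 0.047 ]
hole 115 [337.5 258. ] [5, 4, 6, 7, 33] [0.5381 0.0258 0.047 ]
[1.5338517]
```

Emit:
move_arm(
  moves=[
    [[-3.4,-3.1,0],0],
    [[-3.4,-3.1,0],0],
    [[-3.4,-3.1,0],0],
    [[-3.4,-3.1,0],0],
    [[-3.4,-3.1,0],0],
    [[-3.4,-3.1,0],0],
    [[-3.4,-3.1,0],0],
    [[-3.4,-3.1,0],0],
  ],
  fingers=3,
  force=30,
)

```text
time_s: 0.9
position: [0.3547, 0.1065, 0.2312]
eef_rot: [0.702, 3.062, 0.0]
ft_force: [0.2, 0.1, -0.3]
width: 0.0299
finger_force: 0.0
```

Emit:
move_arm(
  moves=[
    [[-3.4,-3.1,0],0],
    [[-3.4,-3.1,0],0],
    [[-3.4,-3.1,0],0],
    [[-3.4,-3.1,0],0],
    [[-3.4,-3.1,0],0],
    [[-3.4,-3.1,0],0],
    [[-3.4,-3.1,0],0],
    [[-3.4,-3.1,0],0],
  ],
)

```text
time_s: 1.7
position: [0.4915, -0.2352, 0.2308]
eef_rot: [-0.703, -3.061, -0.001]
ft_force: [0.7, 1.5, 0.6]
width: 0.0302
finger_force: 0.0
```

```bash
cat >> h.py <<'E'
from scipy.spatial.transform import Rotation as R
def go(t):
    s=robot.observe();print('t',s['time_s'].__round__(2),'pos',np.round(s['position'],4),'F',np.round(s['ft_force'],2),'w',round(s['width'],4),'ff',round(s['finger_force'],1))
    Rm=R.from_rotvec(s['eef_rot']).as_matrix();print('Rx',Rm[:,0].round(3),'Ry',Rm[:,1].round(3),'Rz',Rm[:,2].round(3),'j',np.round(s['joint_pos'],2))
    print('tool delta cm',(100*Rm.T@(np.array(t)-s['position'])).round(2))
E
python3 -c "
from h import *
go([.4985,-.2345,.0425])"
```

```text
t 1.7 pos [ 0.4915 -0.2352  0.2308] F [0.71 1.48 0.55] w 0.0302 ff 0.0
Rx [-0.9    0.436  0.001] Ry [0.436 0.9   0.   ] Rz [-0.001  0.001 -1.   ] j [-0.45  0.33  0.13  1.37  0.    0.  ]
tool delta cm [-0.62  0.37 18.83]
```

Emit:
move_arm(
  moves=[
    [[-0.6,0.3,3.0],0],
    [[0,0,4.5],0],
    [[0,0,4.5],0],
    [[0,0,2.0],0],
    [[0,0,0],0],
    [[0,0,0],0],
  ],
)

```text
time_s: 2.3
position: [0.4981, -0.2333, 0.0914]
eef_rot: [-0.702, -3.061, -0.0]
ft_force: [-0.1, -0.5, -0.3]
width: 0.0299
finger_force: 0.0
```

```bash
python3 - <<'E'
from h import *
go([.4985,-.2345,.0425])
out=[]
for n,z in(('scene',0),('top',0)):
    c=grab(n);np.savez(n+'1.npz',**c); s=robot.observe(); u=proj(c,s['position']);print(n,u)
    x,y=int(u[0])-40,int(u[1])-30
    out.append(cv2.resize(np.clip(c['pixels'][y:y+60,x:x+80]*1.6,0,255).astype('uint8'),(400,300),interpolation=cv2.INTER_NEAREST))
cv2.imwrite('pics/g1.png',np.hstack(out))
E
```

```text
t 2.3 pos [ 0.4981 -0.2333  0.0914] F [-0.06 -0.46 -0.27] w 0.0299 ff 0.0
Rx [-0.9    0.436  0.001] Ry [ 0.436  0.9   -0.   ] Rz [-0.001  0.    -1.   ] j [-0.44  0.44 -0.09  1.04 -0.    0.01]
tool delta cm [-0.09 -0.09  4.89]
scene [417.7643632  316.41289699]
top [438.74069086 226.82759708]
```

View pics/g1.png

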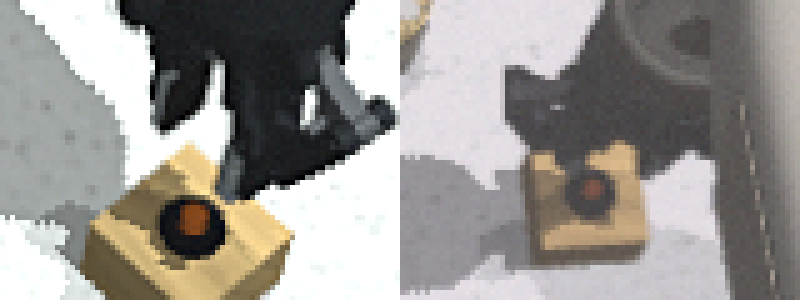

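The left crop (scene view) shows the fingertips either side of the projected TCP (about (418,316)), above the pin. The right crop (top view) agrees, so I'll descend.

Emit:
move_arm(
  moves=[
    [[-0.1,-0.1,1.5],0],
    [[0,0,1.5],0],
    [[0,0,1.2],0],
    [[0,0,0.6],0],
    [[0,0,0],0],
    [[0,0,0],0],
  ],
)

```text
time_s: 3.0
position: [0.499, -0.2349, 0.044]
eef_rot: [0.702, 3.061, -0.0]
ft_force: [-0.0, -0.6, -0.0]
width: 0.0305
finger_force: 0.0
```

Emit:
move_arm(
  moves=[
    [[0,0,0],0],
    [[0,0,0],0],
    [[0,0,0],0],
    [[0,0,0],0],
    [[0,0,0],0],
    [[0,0,0],0],
  ],
  fingers=0.6,
  force=30,
)

```text
time_s: 3.6
position: [0.4992, -0.2349, 0.0441]
eef_rot: [0.702, 3.061, -0.001]
ft_force: [-0.3, -0.8, 5.6]
width: 0.0073
finger_force: 29.6
```

Emit:
move_arm(
  moves=[
    [[0,0,-1],0],
    [[0,0,-2],0],
    [[0,0,-3],0],
    [[0,0,-3],0],
    [[0,0,-1],0],
    [[0,0,0],0],
    [[0,0,0],0],
  ],
)

```text
time_s: 4.3
position: [0.4979, -0.2343, 0.1423]
eef_rot: [-0.702, -3.06, -0.001]
ft_force: [-0.0, -0.1, -1.2]
width: 0.0075
finger_force: 29.3
```

```bash
python3 - <<'E'
from h import *
go([.5395,.0251,.144])
out=[]
for n,z in(('scene',0),('top',0)):
    c=grab(n);np.savez(n+'2.npz',**c); s=robot.observe(); u=proj(c,s['position']);print(n,u)
    x,y=int(u[0])-40,int(u[1])-25
    out.append(cv2.resize(np.clip(c['pixels'][y:y+60,x:x+80]*1.8,0,255).astype('uint8'),(400,300),interpolation=cv2.INTER_NEAREST))
cv2.imwrite('pics/g2.png',np.hstack(out))
E
```

```text
t 4.3 pos [ 0.4979 -0.2343  0.1423] F [-0.03 -0.12 -1.2 ] w 0.0075 ff 29.3
Rx [-0.9    0.436  0.002] Ry [ 0.436  0.9   -0.   ] Rz [-0.002  0.001 -1.   ] j [-0.44  0.39 -0.02  1.16 -0.    0.01]
tool delta cm [ 7.55 25.16 -0.16]
scene [421.27184611 302.689462  ]
top [442.79925188 221.60600047]
```

View pics/g2.png

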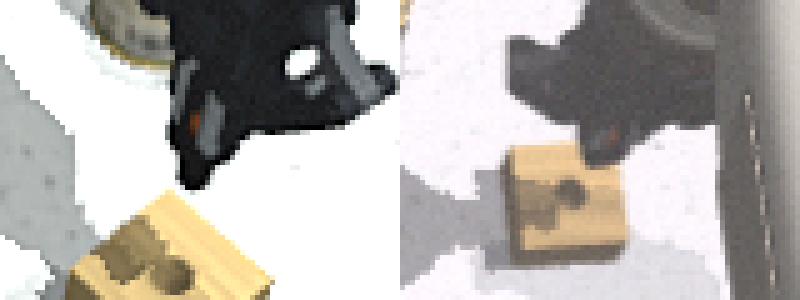

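The rivet is lifted out of the holder, gripped by its pin and hanging upright. I'll carry it over to the hole.

Emit:
move_arm(
  moves=[
    [[1.1,3.6,-1],0],
    [[1.1,3.6,0],0],
    [[1.1,3.6,0],0],
    [[1.1,3.6,0],0],
    [[1.1,3.6,0],0],
    [[1.1,3.6,0],0],
    [[0.9,3.4,1],0],
    [[0,0,2],0],
  ],
)

```text
time_s: 5.2
position: [0.5412, 0.0272, 0.123]
eef_rot: [0.693, 3.063, 0.003]
ft_force: [0.7, -1.3, 0.8]
width: 0.0071
finger_force: 29.3
```

Emit:
move_arm(
  moves=[
    [[0,0,1.5],0],
    [[0,0,0],0],
    [[0,0,0],0],
  ],
)

```text
time_s: 5.5
position: [0.5391, 0.023, 0.1073]
eef_rot: [-0.702, -3.06, 0.001]
ft_force: [0.3, -0.1, 0.1]
width: 0.0074
finger_force: 29.3
```

```bash
python3 - <<'E'
from h import *
go([.5395,.0251,.053])
out=[]
for n in('scene','top'):
    c=grab(n);np.savez(n+'3.npz',**c); p=np.array(robot.observe()['position']); u=proj(c,p)
    print(n,'tcp',u,'tip',proj(c,p-[0,0,.037]),'collar',proj(c,p-[0,0,.0045]),'pin',proj(c,p+[0,0,.002]))
    x,y=int(u[0])-40,int(u[1])-25; print(x,y)
    out.append(cv2.resize(np.clip(c['pixels'][y:y+60,x:x+80]*1.7,0,255).astype('uint8'),(400,300),interpolation=cv2.INTER_NEAREST))
cv2.imwrite('pics/g3.png',np.hstack(out))
E
```

```text
t 5.5 pos [0.5391 0.023  0.1073] F [ 0.33 -0.12  0.05] w 0.0074 ff 29.3
Rx [-0.9    0.436  0.002] Ry [ 0.436  0.9   -0.001] Rz [-0.003 -0.    -1.   ] j [ 0.04  0.4  -0.1   1.07  0.    0.49]
tool delta cm [0.05 0.21 5.43]
scene tcp [308.50138657 242.66919135] tip [308.65987223 254.01600438] collar [308.52102869 244.07790614] pin [308.49262348 242.04048798]
268 217
top tcp [338.68761736 250.36803436] tip [338.41997567 254.26030237] collar [338.65436154 250.85173748] pin [338.702462   250.15211404]
298 225
```

View pics/g3.png

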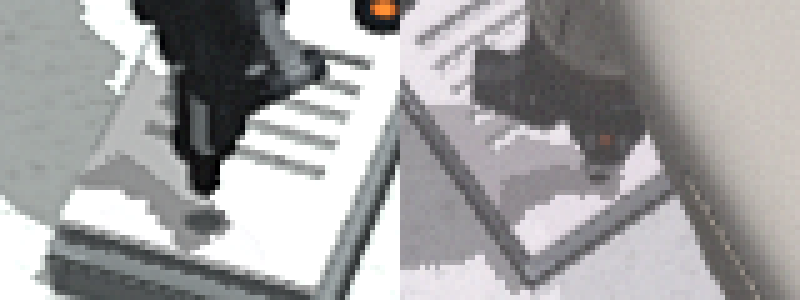

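Left (scene) shows the shank tip just above the hole, near pixel (309,255). Right (top) shows the orange pin near (338,252) with the hole beneath. I'll refine these to sub-pixel.

```bash
python3 - <<'E'
from h import *
c=np.load('scene3.npz');g=c['pixels'].max(2).astype(int);print('scene cols302-318 rows244-266');print(g[244:266,302:318])
c=np.load('top3.npz');g=c['pixels'].max(2).astype(int);print('top cols328-348 rows246-266');print(g[246:266,330:346])
print((c['pixels'][...,2].astype(int)-c['pixels'][...,0])[246:258,330:346])
E
```

```text
scene cols302-318 rows244-266
[[ 39   6  14  11  48  60  62  40  14  20  19  20  14  33  88 159]
 [ 54   5  13   9  47  59  63  41  14  19  18  17   6 100 167 176]
 [ 78  10  11  12  27  52  64  54  31  15  15   8   4  63 104 111]
 [ 91  42  13  15   8  28  56  67  46  17   6  11  35  89  85  82]
 [118  80  28  15   9  11  18  13  12   9  22  64 114 126 110 104]
 [113 118  95  46  10  15  13  12  13   1  89 165 180 175 173 174]
 [110 113 121  83  18   9  13  17  10   0 157 180 169 167 166 167]
 [109 110 117  79  19  12  15  13   9   0 152 174 166 165 165 164]
 [110 110 117  79  18  12  14  15   9  27 152 173 166 164 164 164]
 [111 111 116  88  37   5  15  11   5   0 147 173 165 165 164 165]
 [100 112 115  89  44   8   6   6   4  55 149 170 165 164 164 164]
 [ 82 100 113 118  92  47  21  12  59 157 175 167 165 163 164 164]
 [ 84  82 102 113 117 104  79  64 152 179 171 165 164 164 165 164]
 [ 86  85  83  82  87 108 122 118 105 153 171 167 165 165 165 164]
 [ 85  86  86  87  86  84  82  82  77 137 165 169 167 165 165 164]
 [ 86  87  81  76  66  62  55  50  61  69  66 146 169 166 165 165
[... 1686 characters left out ...]
28  77  71  85  84]
 [135 133 137 136 135 135 136 135 136 131 116  86  83  85  83  82]]
[[ 0  0  0  2  2  2  0  1  1  0 -2 -1 -2 -1 -1  2]
 [ 0  1 -1  2 -1  0  0  2  2 -1  0  3  0  0  1  1]
 [-1  1  0  1  1  0  2 -1 -2  1  0 -2  1 -1  1  1]
 [ 0  0  0  0  2  1  2  1  1  0  0  0  3  3  1  0]
 [-1  2 -1  1  1  1  0  2  0  1  1  2  1  1  1 -1]
 [ 1 -1  0  0  1 -1  0  0  6  3  3  0  0  0 -1  0]
 [ 0  0  0  0 -1  0 -1  3 21 22 12  0  2  1 -1  0]
 [ 1  0  1  0  0  0  0  4 19 23  9  0 -2 -1 -1  1]
 [ 0  0  0  0  2 -1 -1  3  3  7  0  1  1  1  0  0]
 [ 0  0  1  1  1  0  1  1  2  2  2 -1 -2 -2  0 -1]
 [ 1  0  1  0  0  0  1  2  0  1  3 -1 -1  0  0 -1]
 [ 0  0  1 -1  0  1  0  0  1 -1  0  0  2  1 -1  0]]
```

Emit:
move_arm(
  moves=[
    [[-0.07,0.17,0],0],
    [[0,0,0.7],0],
    [[0,0,0.7],0],
    [[0,0,0.5],0],
    [[0,0,0],0],
  ],
)

```text
time_s: 6.1
position: [0.5403, 0.0242, 0.088]
eef_rot: [-0.702, -3.06, 0.001]
ft_force: [-1.0, -0.7, -1.0]
width: 0.007
finger_force: 29.3
```

Emit:
move_arm(
  moves=[
    [[0,0,0.3],0],
    [[0,0,0.3],0],
    [[0,0,0.2],0],
    [[0,0,0],0],
  ],
)

```text
time_s: 6.5
position: [0.5411, 0.0243, 0.081]
eef_rot: [-0.702, -3.062, 0.0]
ft_force: [0.2, -0.4, -0.7]
width: 0.0074
finger_force: 29.3
```

Emit:
move_arm(
  moves=[
    [[0,0,0.3],0],
    [[0,0,0.3],0],
    [[0,0,0.2],0],
    [[0,0,0],0],
  ],
)

```text
time_s: 6.9
position: [0.5411, 0.0243, 0.0729]
eef_rot: [-0.702, -3.061, 0.0]
ft_force: [0.2, -0.3, -0.7]
width: 0.007
finger_force: 29.3
```

```bash
python3 - <<'E'
from h import *
go([.5405,.0242,.055])
c=grab('scene');g=c['pixels'].max(2).astype(int);print(g[248:268,300:318])
E
```

```text
t 6.9 pos [0.5411 0.0243 0.0729] F [ 0.16 -0.26 -0.65] w 0.007 ff 29.3
Rx [-0.9    0.436  0.001] Ry [ 0.436  0.9   -0.   ] Rz [-0.001 -0.    -1.   ] j [ 0.04  0.44 -0.14  0.99 -0.    0.5 ]
tool delta cm [ 0.05 -0.03  1.79]
[[112 106  75  36  17  11  49  61  58  37  15  19  19  20  19  22  16  17]
 [103 109  77  36  17  11  47  59  65  42  14  16  22  22  20  15  15  10]
 [ 83 107  87  38  17   9  48  58  62  41  13  18  25  21  18  14  17  55]
 [ 85  89  79  47  15  11  49  58  61  41  13  18  18  19  21  14  38 161]
 [ 87  91  59  15  16  11  49  59  61  44  21  18  21  21  18  11   1 148]
 [ 87  92  59   5  11   9  48  58  61  43  21  19  21  18  17  11  58 149]
 [ 87  92  58   8  11   7  48  59  61  44  20  16  20  18  13  49 156 176]
 [ 87  91  58   9  10  12  42  57  64  45  22  16  22  11   0 118 165 170]
 [ 87  89  74  39  12  10  15  50  62  59  34  16  11   5  13 152 177 167]
 [ 86  87  93  62  19  15  14  29  45  44  24  11  12   7  83 156 170 165]
 [ 82  85  88  80  52  21  12  14  12  11  14  12  12  41 139 160 151 160]
 [ 94  86  86  89  92  60  17  12  11  15  15   6  45  81  78 135 154 160]
 [166 120  81  87  81  52  17  10  14  12  11   7  68  87  79 138 157 151]
 [159 114  76  85  77  48  13  10  12  11  11  15  65  84  80 135 158 155]
 [155 117  90  86  83  63  33  16   8  16  15  41  80  88  83  76 133 153]
 [153 157 163 125  86  89  82  55  39  52  55  82  90  86  85  82  77  69]
 [153 154 156 163 119  81  87  91  93  92  90  89  87  86  85  84  81  73]
 [149 153 154 160 122  83  82  86  87  86  87  87  86  85  84  82  88  87]
 [107 110 129 151 162 123  85  84  85  86  85  85  85  83  79  85 142 160]
 [ 78  94  98  97 107 140 116  86  85  86  86  85  81  90  90 140 158 154]]
```

No force, and the shank tip is about 11 mm below the mouth, so it's in the hole. I'll keep lowering.

Emit:
move_arm(
  moves=[
    [[0,0,0.4],0],
    [[0,0,0.4],0],
    [[0,0,0.3],0],
    [[0,0,0],0],
  ],
)

```text
time_s: 7.35
position: [0.5408, 0.0242, 0.0616]
eef_rot: [-0.702, -3.061, 0.001]
ft_force: [-1.1, -0.3, -0.7]
width: 0.0075
finger_force: 29.3
```

Emit:
move_arm(
  moves=[
    [[0,0,0.2],0],
    [[0,0,0.2],0],
    [[0,0,0.1],0],
    [[0,0,0],0],
  ],
)

```text
time_s: 7.75
position: [0.5412, 0.0242, 0.0571]
eef_rot: [-0.702, -3.062, 0.0]
ft_force: [-0.7, -0.3, -0.4]
width: 0.0073
finger_force: 29.3
```

Emit:
move_arm(
  moves=[
    [[0,0,0.1],0],
    [[0,0,0.1],0],
    [[0,0,0],0],
  ],
)

```text
time_s: 8.05
position: [0.5413, 0.0242, 0.0552]
eef_rot: [-0.702, -3.062, 0.0]
ft_force: [0.3, 0.2, -0.2]
width: 0.007
finger_force: 29.3
```

Emit:
move_arm(
  moves=[
    [[0,0,0.1],0],
    [[0,0,0.05],0],
    [[0,0,0],0],
  ],
)

```text
time_s: 8.35
position: [0.5416, 0.0242, 0.054]
eef_rot: [0.702, 3.062, 0.0]
ft_force: [-0.0, -0.3, 0.7]
width: 0.0074
finger_force: 29.5
```

Emit:
move_arm(
  moves=[
    [[0,0,0.05],0],
    [[0,0,0.05],0],
    [[0,0,0],0],
  ],
)

```text
time_s: 8.65
position: [0.5415, 0.0242, 0.0529]
eef_rot: [0.702, 3.062, -0.0]
ft_force: [0.1, -0.9, 1.9]
width: 0.0071
finger_force: 29.5
```

Contact is building (about 2 N), so I'll release and then raise.

Emit:
move_arm(
  moves=[
    [[0,0,0],0],
    [[0,0,0],0],
    [[0,0,0],0],
    [[0,0,-0.3],0],
    [[0,0,-1],0],
    [[0,0,-2],0],
    [[0,0,-1],0],
    [[0,0,0],0],
  ],
  fingers=3,
)

```text
time_s: 9.45
position: [0.5431, 0.0244, 0.0982]
eef_rot: [0.701, 3.058, 0.002]
ft_force: [0.1, 0.1, 0.0]
width: 0.03
finger_force: 0.0
```

Emit:
move_arm(
  moves=[
    [[3,0,-2],0],
    [[3,0,0],0],
    [[3,0,0],0],
    [[0,0,0],0],
    [[0,0,0],0],
  ],
  fingers=0,
)

```text
time_s: 9.95
position: [0.46, 0.0637, 0.1157]
eef_rot: [0.701, 3.062, -0.0]
ft_force: [0.5, 0.1, 0.3]
width: 0.0001
finger_force: 0.0
```

```bash
python3 - <<'E'
from h import *
go([.5405,.0242,.065])
out=[]
for n,z in(('scene',0),('top',0)):
    c=grab(n);np.savez(n+'4.npz',**c); u=proj(c,[.5405,.0245,.05]);print(n,u)
    x,y=int(u[0])-40,int(u[1])-30
    try:
        v,s=blob(c,int(u[0])-8,int(u[1])-8,17,17,org);print('pin',v,s,onz(c,v,.055).round(4))
        v,s=blob(c,int(u[0])-10,int(u[1])-8,21,17,lambda im:(im.max(2)<60)|org(im));print('collar',v,s,onz(c,v,.0485).round(4))
    except Exception as e: print(e)
    out.append(cv2.resize(np.clip(c['pixels'][y:y+60,x:x+80]*1.6,0,255).astype('uint8'),(400,300),interpolation=cv2.INTER_NEAREST))
cv2.imwrite('pics/g4.png',np.hstack(out))
E
```

```text
t 9.95 pos [0.46   0.0637 0.1157] F [0.5  0.08 0.34] w 0.0001 ff 0.0
Rx [-0.901  0.435 -0.   ] Ry [ 0.435  0.901 -0.   ] Rz [ 0. -0. -1.] j [ 0.14  0.26 -0.29  1.02 -0.    0.59]
tool delta cm [-8.96 -0.06  5.07]
scene [308.1973244  259.72112665]
pin [308.95652174 257.26086957] [7, 4, 5, 6, 20] [0.5435 0.0244 0.055 ]
collar [308.63636364 259.60606061] [5, 4, 12, 10, 92] [0.5422 0.0244 0.0485]
top [337.60607765 256.65383625]
attempt to get argmax of an empty sequence
```

View pics/g4.png

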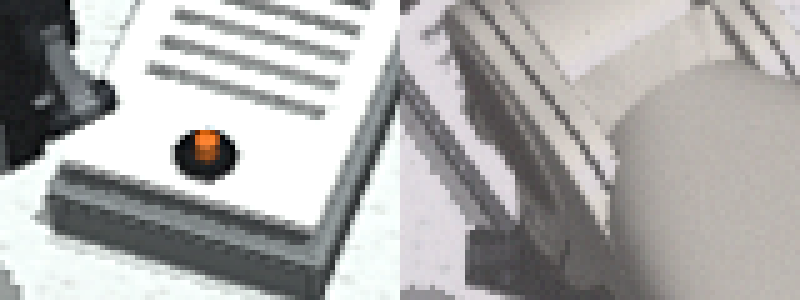

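Left (scene) shows the rivet seated in the hole at (309,260), collar flat and the orange pin up. The arm blocks the top view. Next I'll press with shut fingers.

Emit:
move_arm(
  moves=[
    [[-3,0,0],0],
    [[-3,0,0],0],
    [[-3.07,0.04,1],0],
    [[0,0,2],0],
    [[0,0,1.3],0],
    [[0,0,0.4],0],
    [[0,0,0],0],
    [[0,0,0],0],
  ],
)

```text
time_s: 10.85
position: [0.5429, 0.0242, 0.0693]
eef_rot: [0.702, 3.061, 0.0]
ft_force: [-0.8, -1.5, -0.6]
width: 0.0001
finger_force: 0.0
```

```bash
python3 - <<'E'
from h import *
go([.5418,.0247,.059])
out=[]
c=grab('scene'); u=proj(c,robot.observe()['position']);print(u)
x,y=int(u[0])-40,int(u[1])-30
cv2.imwrite('pics/g5.png',cv2.resize(np.clip(c['pixels'][y:y+60,x:x+80]*1.8,0,255).astype('uint8'),(400,300),interpolation=cv2.INTER_NEAREST))
E
```

```text
t 10.85 pos [0.5429 0.0242 0.0693] F [-0.82 -1.46 -0.62] w 0.0001 ff 0.0
Rx [-0.9    0.436 -0.001] Ry [0.436 0.9   0.   ] Rz [ 0.001 -0.    -1.   ] j [ 0.04  0.45 -0.14  0.98 -0.    0.5 ]
tool delta cm [ 0.12 -0.    1.03]
[308.81061936 253.11787914]
```

View pics/g5.png

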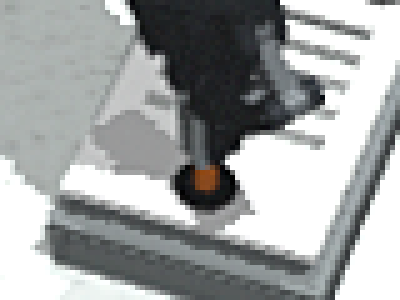

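The shut fingertips sit directly above the orange pin (about (309,256)). I'll press in small steps.

Emit:
move_arm(
  moves=[
    [[0.1,0,0.4],0],
    [[0,0,0.2],0],
    [[0,0,0.1],0],
    [[0,0,0.1],0],
    [[0,0,0],0],
  ],
)

```text
time_s: 11.4
position: [0.5412, 0.0248, 0.0607]
eef_rot: [-0.702, -3.062, 0.0]
ft_force: [-0.1, 1.0, -0.0]
width: 0.0005
finger_force: 0.0
```

Emit:
move_arm(
  moves=[
    [[0,0,0.1],0],
    [[0,0,0.1],0],
    [[0,0,0.1],0],
    [[0,0,0],0],
  ],
)

```text
time_s: 11.8
position: [0.5412, 0.0247, 0.0578]
eef_rot: [-0.702, -3.062, 0.0]
ft_force: [-0.5, -0.1, 1.6]
width: 0.0
finger_force: 1.0
```

Emit:
move_arm(
  moves=[
    [[0,0,0.1],0],
    [[0,0,0.1],0],
    [[0,0,0.1],0],
    [[0,0,0],0],
  ],
)

```text
time_s: 12.2
position: [0.541, 0.0247, 0.0547]
eef_rot: [-0.702, -3.062, 0.0]
ft_force: [-1.9, -1.5, 3.7]
width: 0.0002
finger_force: 1.7
```

Emit:
move_arm(
  moves=[
    [[0,0,0.1],0],
    [[0,0,0.1],0],
    [[0,0,0.1],0],
    [[0,0,0],0],
  ],
)

```text
time_s: 12.6
position: [0.5407, 0.0246, 0.0516]
eef_rot: [-0.702, -3.061, 0.001]
ft_force: [-4.0, 0.1, 5.3]
width: 0.0
finger_force: 2.4
```

Emit:
move_arm(
  moves=[
    [[0,0,0.1],0],
    [[0,0,0.1],0],
    [[0,0,0],0],
  ],
)

```text
time_s: 12.9
position: [0.5411, 0.0247, 0.05]
eef_rot: [-0.702, -3.062, 0.0]
ft_force: [-3.5, -0.2, 6.5]
width: 0.0
finger_force: 2.8
```

Emit:
move_arm(
  moves=[
    [[0,0,0.1],0],
    [[0,0,0.1],0],
    [[0,0,0],0],
  ],
)

```text
time_s: 13.2
position: [0.5411, 0.0247, 0.048]
eef_rot: [-0.702, -3.062, 0.0]
ft_force: [-5.3, -0.8, 6.1]
width: 0.0003
finger_force: 3.1
```

Emit:
move_arm(
  moves=[
    [[0.06,0,0.05],0],
    [[0,0,0.1],0],
    [[0,0,0],0],
  ],
)

```text
time_s: 13.5
position: [0.541, 0.0247, 0.0467]
eef_rot: [0.702, 3.061, -0.001]
ft_force: [-3.6, -1.7, 6.0]
width: 0.0002
finger_force: 3.2
```

Emit:
move_arm(
  moves=[
    [[0,0,0.1],0],
    [[0,0,0.1],0],
    [[0,0,0],0],
  ],
)

```text
time_s: 13.8
position: [0.541, 0.0247, 0.0447]
eef_rot: [0.702, 3.061, -0.001]
ft_force: [-3.0, -2.4, 6.5]
width: 0.0002
finger_force: 3.1
```

```bash
python3 - <<'E'
from h import *
go([.5418,.0247,.039])
c=grab('scene'); u=proj(c,[.5418,.0247,.042]);print(u)
x,y=int(u[0])-40,int(u[1])-30
cv2.imwrite('pics/g6.png',cv2.resize(np.clip(c['pixels'][y:y+60,x:x+80]*1.8,0,255).astype('uint8'),(640,480),interpolation=cv2.INTER_NEAREST))
E
```

```text
t 13.8 pos [0.541  0.0247 0.0447] F [-2.97 -2.41  6.52] w 0.0002 ff 3.1
Rx [-0.9    0.436 -0.001] Ry [ 0.436  0.9   -0.   ] Rz [ 0.001 -0.001 -1.   ] j [ 0.05  0.47 -0.18  0.92 -0.    0.5 ]
tool delta cm [-0.07  0.03  0.57]
[308.46255538 261.56772698]
```

View pics/g6.png

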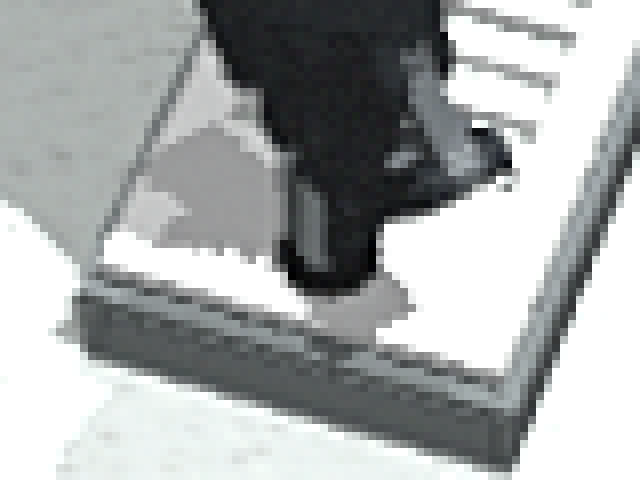

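The fingers now cover the pin and are close to the collar, and the force is steady at about 6.5 N, so the pin is going in. I'll continue until the hard stop.

Emit:
move_arm(
  moves=[
    [[0,0,0.1],0],
    [[0,0,0.1],0],
    [[0,0,0],0],
  ],
)

```text
time_s: 14.15
position: [0.5409, 0.0247, 0.0427]
eef_rot: [0.702, 3.061, -0.001]
ft_force: [-3.6, -0.8, 5.3]
width: -0.0001
finger_force: 3.1
```

Emit:
move_arm(
  moves=[
    [[0,0,0.05],0],
    [[0,0,0.05],0],
    [[0,0,0],0],
  ],
)

```text
time_s: 14.45
position: [0.5409, 0.0247, 0.0417]
eef_rot: [0.702, 3.061, -0.001]
ft_force: [-4.1, -1.0, 7.0]
width: -0.0001
finger_force: 3.3
```

Emit:
move_arm(
  moves=[
    [[0,0,0.05],0],
    [[0,0,0.05],0],
    [[0,0,0],0],
  ],
)

```text
time_s: 14.75
position: [0.5409, 0.0247, 0.0413]
eef_rot: [0.702, 3.061, -0.001]
ft_force: [-5.0, -0.3, 11.3]
width: 0.0001
finger_force: 5.2
```

Emit:
move_arm(
  moves=[
    [[0,0,0.05],0],
    [[0,0,0],0],
  ],
)

```text
time_s: 14.95
position: [0.541, 0.0247, 0.0413]
eef_rot: [0.702, 3.061, -0.0]
ft_force: [-4.9, -1.3, 13.3]
width: 0.0003
finger_force: 6.6
```

That's a hard stop at 13 N. I'll retreat and look.

Emit:
move_arm(
  moves=[
    [[0,0,-0.5],0],
    [[0,0,-2],0],
    [[0,0,-3],0],
    [[3,0,-3],0],
    [[4,0,0],0],
    [[4,0,0],0],
    [[0,0,0],0],
    [[0,0,0],0],
  ],
)

```text
time_s: 15.75
position: [0.4422, 0.0735, 0.125]
eef_rot: [0.7, 3.061, 0.001]
ft_force: [1.3, 0.1, 0.6]
width: 0.0002
finger_force: 0.0
```

```bash
python3 - <<'E'
from h import *
go([.5418,.0247,.039])
c=grab('scene'); u=proj(c,[.5418,.0247,.042]);print(u)
x,y=int(u[0])-40,int(u[1])-30
d=c['depth'][int(u[1])-6:int(u[1])+7,int(u[0])-7:int(u[0])+8]
zs=[[ (lambda o,r: o[2]+r[2]*c['depth'][v,w])(*ray(c,(w,v))) for w in range(302,316,2)] for v in range(254,268,2)]
print((np.array(zs)*1000).round(1))
cv2.imwrite('pics/g7.png',cv2.resize(np.clip(c['pixels'][y:y+60,x:x+80]*1.8,0,255).astype('uint8'),(640,480),interpolation=cv2.INTER_NEAREST))
E
```

```text
t 15.75 pos [0.4422 0.0735 0.125 ] F [1.34 0.08 0.57] w 0.0002 ff 0.0
Rx [-0.901  0.434 -0.002] Ry [0.434 0.901 0.001] Rz [ 0.002  0.    -1.   ] j [ 0.16  0.22 -0.32  1.03  0.    0.61]
tool delta cm [-11.08  -0.07   8.62]
[308.46255538 261.56772698]
[[48.5 44.8 42.2 41.1 38.3 42.5 45.1]
 [41.4 40.4 46.2 43.4 43.  40.6 44.3]
 [44.3 50.  51.2 46.4 45.  50.7 43.4]
 [47.7 48.2 47.8 46.5 47.9 44.1 46.6]
 [45.7 44.9 46.3 47.8 47.1 48.1 49.6]
 [45.6 49.5 49.3 47.  49.3 47.4 44.4]
 [42.6 45.4 50.3 44.3 42.6 47.2 43.3]]
```

View pics/g7.png

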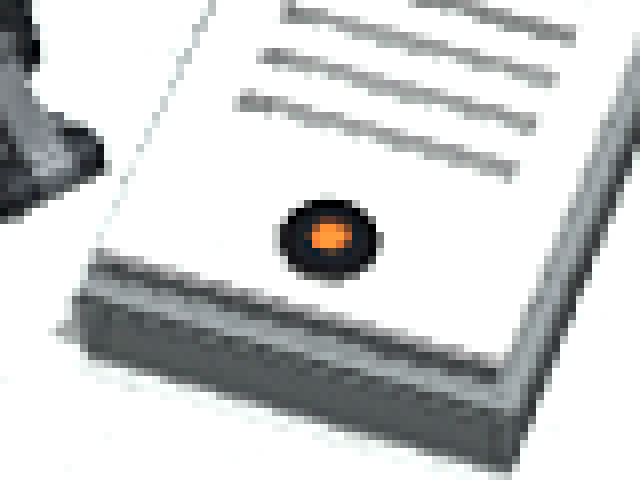

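The orange pin is flush and centred in the collar (about (309,261)), and the grille is held lower with the rivet flat on it. I'll hand the job in.

```bash
python3 -c "
from cell import robot
print(robot.close_job())"
```

```text
the job is handed in; nothing more can be done
None
```

The rivet is seated in the empty hole, its orange pin is pushed flush and the grille looks held down; pressing peaked at about 13 N, the tin, cup and jar were never approached, and the job is handed in (no verdict came back).

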